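Return the balance check weights to their case

ROBOT

A 7-joint arm with a two-finger parallel gripper is mounted at the origin on a cart in front of the work surface, level with it; the furniture and walls round the work are solid. World frame = base frame: x ahead of the robot, y to its left, z up, the work surface at z = 0. Lengths are in mm, angles in rad, forces in N, time in s.
With the tool pointing down it reaches from about 400 to 875 mm from the base axis. Payload 4.4 kg.
Tool frame: the origin (TCP) lies midway between the tips of the shut fingers; the grasp point (between the pads) lies ctrl.grip_depth behind it (ctrl.grip_depth is the distance from the TCP to the grasp point, in mm); z points along the fingers, y is the line along which they close (so a half turn about z gives the same grasp; the last joint's range is limited). The gripper opens to 85 mm and grips with 20 to 120 N. Pads are 22 mm wide; open, the fingers measure 114 mm over their backs; the gripper's body (76 mm by 85 mm) begins 54 mm behind the grasp point. The pads swing forward as they close: fully open they stand 13 mm farther back than shut.
Start: joints at [-1.364, 0.628, 0.038, 1.517, -0.027, 0.996, -0.02], TCP at [175.104, 625.984, 231.313] pointing down, gripper open.
Joint ranges: [-3.06, 3.06], [-0.37, 2.12], [-1.25, 1.32], [0.18, 2.47], [-1.1, 4.24], [0.23, 1.98], [-2.94, 2.94]. Speed limits (rad/s): [2.57, 2.57, 3.14, 3.14, 3.14, 3.14, 3.14].

INTERFACE

Orientations are given as [roll, pitch, yaw] about the fixed x, y, z axes, in that order (R = Rz(yaw) Ry(pitch) Rx(roll)).
In Python, from cell import ctrl gives the robot as it stands.
- The arm moves only by the tool carry_out, never from a script. Its argument "deltas" is one flat list of numbers, 7 for each row, row after row: the turn, a rotation vector about the tool's x, y, z in degrees, then the shift along the tool's x, y, z in m, then the closure, from -1 (fully open) to 1 (shut). In form: [wx, wy, wz, dx, dy, dz, claw, wx, wy, wz, dx, dy, dz, claw, ...]. A call has 1 to 12 rows; each row shifts and turns the commanded pose from where the row before left it, along the tool's axes as they then stand; what a row does not reach is not made up. A row lasts 1/8 s, in which the tool goes at most 62.5 mm and 10.7 degrees, less where a joint would pass 70% of its speed; a pose out of reach is approached as far as the arm can. A call with a gripper value outside its range is refused whole. The fingers move at their own pace and stop on an object; the grip force is fixed at half the most. Time passes only in rows, so rows that do not move let the fingers close. It gives the time, the measured TCP pose, the force, the opening and the grip force at its end, in the units of the state.
- ctrl.read_state(): the state, without advancing time (a new reading comes with each control period).
- ctrl.get_image(name): name is "scene" or "top" or "wrist"; returns the picture (400x640x3 uint8, red, green, blue); there is no depth.
- ctrl.calibration(name): a dict with "mtx" (3x3 intrinsics, pixels), "R" (3x3) and "t" (3): a world point X has camera coordinates R X + t. Camera axes: x right, y down, z forward; pixel columns grow to the right and rows downward; lengths in mm; the calibration is good to about 2 mm. A picture is of the moment at which its call begins: read the wrist's pose just before it. calibration takes no time and is no camera call; for the wrist camera it gives the pose at the moment of the call.
- ctrl.finish_job(): hands the job in; it is judged then, once.
The state is a dict: "clock": time; "qpos": joint angles; "qd": joint speeds; "tau": joint torques, N m; "eef_pos": TCP position; "tool_rot": TCP orientation; "force": force on the tool from outside, world axes, zero at the start; "torque": the same for the moment, N m; "width": finger opening in mm; "gripper_force": force on a finger pad.
Only numpy, scipy, OpenCV 4.12 (cv2) and the standard library are available. Lean on these libraries where they do the work, as an engineer would, in place of code of your own. Each camera call takes 0.05 s, during which the arm holds its last target. There are 200 camera calls.

TASK

The balance check is done: put the four stainless-steel knob weights back in the open weight case in the gap between the blue bath and the tall tester, each standing upright and fully down in the pocket bored for its size. Set them down without dropping any or knocking any over, and leave the levelling foot and the spacer bush, which only look like weights, where they stand.

Things in the scene. Friction and masses are not known exactly. Their poses are not given: they have to be found in the camera images.
- weight_200: the largest check weight (200 g): polished stainless-steel knob weight, a plain upright cylinder 28 mm in diameter and 31 mm high, then a short neck 16 mm and a flat-topped knob 25 mm in diameter; 46 mm high in all. Loose, stands upright. Origin: centre of its underside, z up (round: yaw means nothing)
- weight_100: the second largest check weight (100 g): polished stainless-steel knob weight, a plain upright cylinder 22 mm in diameter and 25 mm high, then a short neck 13 mm and a flat-topped knob 19 mm in diameter; 37 mm high in all. Loose, stands upright. Origin: centre of its underside, z up (round: yaw means nothing)
- weight_50: the third largest check weight (50 g): polished stainless-steel knob weight, a plain upright cylinder 18 mm in diameter and 20 mm high, then a short neck 10 mm and a flat-topped knob 16 mm in diameter; 29 mm high in all. Loose, stands upright. Origin: centre of its underside, z up (round: yaw means nothing)
- weight_20: the smallest check weight (20 g): polished stainless-steel knob weight, a plain upright cylinder 13 mm in diameter and 15 mm high, then a short neck 8 mm and a flat-topped knob 11 mm in diameter; 22 mm high in all. Loose, stands upright. Origin: centre of its underside, z up (round: yaw means nothing)
- pocket_200: pocket for the 200 g weight: grey block 41x41x20 mm with a round hole 32 mm wide, 16 mm deep (45 degree lead-in 3 mm wide included); one of four (2x2, pitch 42 mm, order varies) in a fixed beech case 93 mm square, rim 26 mm above the bench. Origin: centre of the block's underside, 4 mm above the bench; hole floor 4 mm, mouth 20 mm above origin; z up, x and y along the case's sides
- pocket_100: pocket for the 100 g weight: grey block 41x41x20 mm with a round hole 26 mm wide, 13 mm deep (45 degree lead-in 3 mm wide included); one of four (2x2, pitch 42 mm, order varies) in a fixed beech case 93 mm square, rim 26 mm above the bench. Origin: centre of the block's underside, 4 mm above the bench; hole floor 7 mm, mouth 20 mm above origin; z up, x and y along the case's sides
- pocket_50: pocket for the 50 g weight: grey block 41x41x20 mm with a round hole 22 mm wide, 10 mm deep (45 degree lead-in 3 mm wide included); one of four (2x2, pitch 42 mm, order varies) in a fixed beech case 93 mm square, rim 26 mm above the bench. Origin: centre of the block's underside, 4 mm above the bench; hole floor 10 mm, mouth 20 mm above origin; z up, x and y along the case's sides
- pocket_20: pocket for the 20 g weight: grey block 41x41x20 mm with a round hole 17 mm wide, 8 mm deep (45 degree lead-in 3 mm wide included); one of four (2x2, pitch 42 mm, order varies) in a fixed beech case 93 mm square, rim 26 mm above the bench. Origin: centre of the block's underside, 4 mm above the bench; hole floor 12 mm, mouth 20 mm above origin; z up, x and y along the case's sides
- levelling_foot: look-alike, not a weight: spare levelling foot of the bath, plain steel: round foot 28 mm in diameter and 9.5 mm high with a 13 mm hexagon and a thin threaded stud (8 mm) standing up from it, 38 mm high in all. Loose. Origin: centre of its underside.
- spacer_bush: look-alike, not a weight: steel spacer bush, a plain cylinder 22 mm in diameter and 30 mm high with a 9 mm bore right through, no neck or knob. Loose, upright. Origin: centre of its underside. (The work lies in a gap of the bench: the bath's 57 mm high base ends at y = 0.305, the tester's base begins at y = 0.505, its tall body at y = 0.52; that body fills x = 0.35 to 0.95 from z = 0.33 to 0.77)
Mind the look-alikes: they are no part of the job. Leave any black look-alike of the weight_200 alone. Leave any orange look-alike of the weight_100 alone.

How it is judged:
By the outcome, as a careful person would: the job done as asked, in the order asked, and still so for the second after the job is handed in, with the robot touching nothing.
It also fails if it takes over 83 s, if anything falls off the work surface, if the arm or the gripper's body presses on something with over 40 N, if the wrist force passes 120 N, or if a joint passes its speed limit or range.

## Working session

There is one attempt and no reset: what is moved stays moved. The work goes in short steps, Python scripts to look and compute and a tool call to move; the robot and the scene stay as the last step left them, time stands still between calls to the robot, and variables do not carry over. Pictures are saved under pics/ and viewed, at most 14 in all, crops included, and the job is handed in when it is done.

Besides the shell and the picture viewer there is one more tool, called as name(argument=value, ...), one argument or row to a line, values as JSON. carry_out: Moves the arm, as the interface text tells. Its arguments: {"type":"object","properties":{"deltas":{"type":"array"}},"required":["deltas"]}

```bash
mkdir -p pics; ls; python3 - <<'E'
from cell import ctrl
import cv2,numpy as np
s=ctrl.read_state();print(s, ctrl.grip_depth)
for n in("scene","top","wrist"):
    c=ctrl.calibration(n);im=ctrl.get_image(n);cv2.imwrite(f"pics/{n}0.png",im[:,:,::-1])
    print(n,np.round(c["mtx"],1).tolist(),np.round(c["R"],4).tolist(),np.round(c["t"],1).tolist())
E
```

```text
pics
{'clock': 0.0, 'qpos': array([-1.36376636,  0.62934619,  0.03844581,  1.51835669, -0.02697845,
        0.99628199, -0.01999846]), 'qd': array([ 1.81841584e-03, -9.34255093e-05,  8.71578970e-04, -3.19043182e-04,
       -8.49501338e-04, -1.38453458e-03,  1.11285664e-03]), 'tau': array([-3.71573369e-04, -5.63410306e+01,  1.22633781e+00, -1.93441325e+01,
        1.09843182e-02,  1.05688378e-02,  7.21407872e-06]), 'eef_pos': array([174.96237839, 625.3730166 , 230.39273061]), 'tool_rot': array([-3.13971910e+00,  4.47692626e-05,  2.86877313e+00]), 'force': array([ 0.1103375 , -1.31473566, -0.34213767]), 'torque': array([ 0.02750818, -0.02483701, -0.00636022]), 'gripper_force': 0.0, 'width': 85.10311411304362} 18.700000000000003
scene [[502.4, 0.0, 317.4], [0.0, 502.4, 206.6], [0.0, 0.0, 1.0]] [[0.1917, -0.9814, 0.0098], [-0.4893, -0.1042, -0.8658], [0.8508, 0.1611, -0.5002]] [267.1, 336.8, 408.0]
top [[478.1, 0.0, 315.2], [0.0, 478.1, 200.3], [0.0, 0.0, 1.0]] [[0.0264, -0.9996, 0.0025], [-0.9966, -0.0265, -0.0779], [0.0779, -0.0004, -0.997]] [365.7, 511.1, 870.7]
wrist [[276.2, 0.0, 315.5], [0.0, 276.2, 201.0], [0.0, 0.0, 1.0]] [[0.2693, 0.963, -0.0011], [0.9223, -0.2576, 0.2881], [0.2772, -0.0786, -0.9576]] [-650.0, -37.9, 378.9]
```

View pics/top0.png

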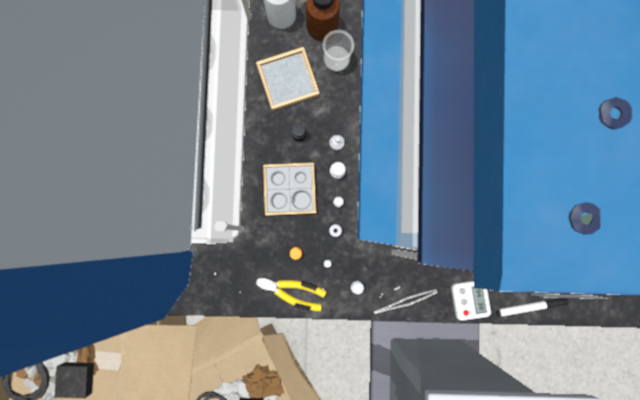

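View pics/scene0.png

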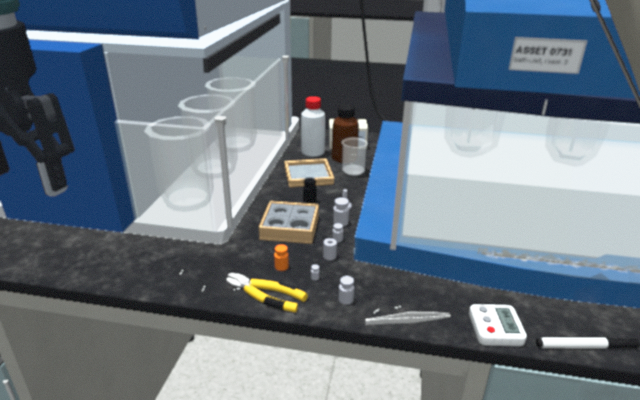

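View pics/wrist0.png

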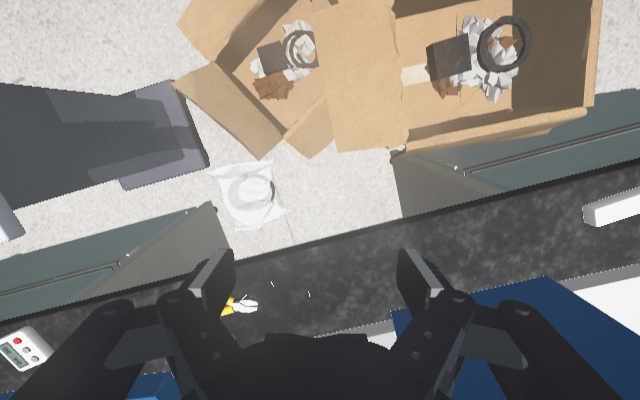

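The top view shows the case at about (290,189). There are steel items at (337,142), (337,170), (338,202), (335,230), (327,264) and (357,288), a black look-alike at (298,131) and an orange one at (295,254). The scene view shows the same row between the bath and the tester. The wrist camera sees only the floor and the bench edge. Next I'll enlarge both views and make rough position estimates.

```bash
cat > h.py <<'E'
from cell import ctrl
import cv2,numpy as np
from scipy.spatial.transform import Rotation as Ro
def ray(c,px):
    p=cv2.undistortPoints(np.array(px,float).reshape(-1,1,2),c["mtx"],None).reshape(-1,2)
    d=np.c_[p,np.ones(len(p))]@c["R"]; return -c["R"].T@c["t"],d
def onz(c,px,z):
    o,d=ray(c,px); return o+d*((z-o[2])/d[:,2])[:,None]
def tri(c1,p1,c2,p2):
    P=[c["mtx"]@np.c_[c["R"],c["t"]] for c in(c1,c2)]
    X=cv2.triangulatePoints(P[0],P[1],np.array(p1,float).reshape(-1,2).T,np.array(p2,float).reshape(-1,2).T); return (X[:3]/X[3]).T
def proj(c,X):
    v=np.atleast_2d(X)@c["R"].T+c["t"]; v=v@c["mtx"].T; return v[:,:2]/v[:,2:]
E
python3 - <<'E'
from h import *
t=cv2.imread("pics/top0.png");s=cv2.imread("pics/scene0.png")
a=cv2.resize(t[110:310,240:390],None,fx=2.6,fy=2.6,interpolation=2);b=cv2.resize(s[170:310,225:375],None,fx=2.6,fy=2.6,interpolation=2)
o=np.zeros((520,780,3),np.uint8);o[:520,:390]=a[:520];o[:364,390:]=b[:364,:390];cv2.imwrite("pics/crop1.png",o)
c=ctrl.calibration("top")
P=[(337,142),(337,170),(338,202),(335,230),(327,264),(357,288),(298,131),(295,254),(264,165),(313,163),(265,216),(316,213)]
print(np.round(onz(c,P,28)))
w=ctrl.calibration("wrist");T=ctrl.read_state()
Rt=Ro.from_euler("xyz",T["tool_rot"]).as_matrix();print(np.round(Rt,3).tolist())
cc=-w["R"].T@w["t"];print("cam in tool",Rt.T@(cc-T["eef_pos"]),"axes",np.round((w["R"]@Rt),3).tolist(), cc)
for n in("top","scene"):
    q=ctrl.calibration(n);print(n,-q["R"].T@q["t"])
E
```

```text
[[610. 341.  28.]
 [558. 340.  28.]
 [498. 337.  28.]
 [447. 341.  28.]
 [384. 354.  28.]
 [343. 299.  28.]
 [629. 415.  28.]
 [401. 413.  28.]
 [564. 476.  28.]
 [570. 385.  28.]
 [469. 471.  28.]
 [477. 377.  28.]]
[[-0.963, 0.269, -0.0], [0.269, 0.963, -0.001], [-0.0, -0.001, -1.0]]
cam in tool [  72.90903138    0.65968922 -142.59031873] axes [[0.0, 1.0, -0.001], [-0.958, -0.0, -0.288], [-0.288, 0.001, 0.958]] [104.98881981 646.01335221 373.17507328]
top [431.84190973 379.50315488 906.95823622]
scene [-233.50266749  231.45192986  493.04849703]
```

View pics/crop1.png

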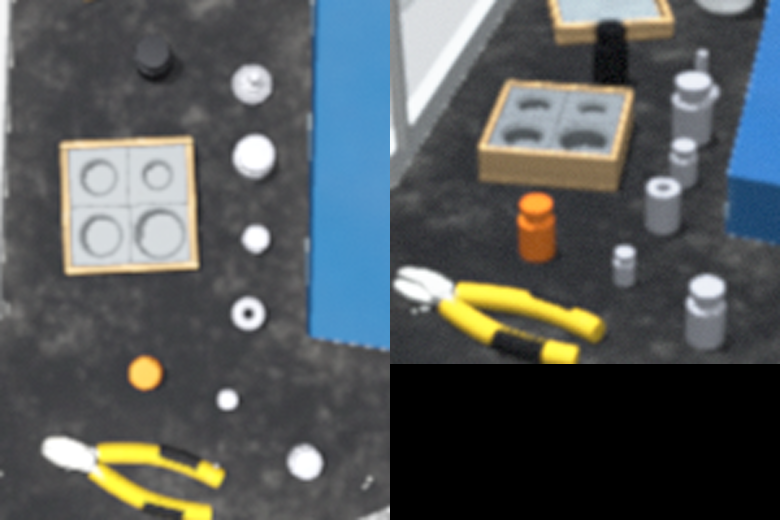

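The enlarged crop settles which item is which, in top-view pixels:
- **Levelling foot** is (337,142): wide flange with a stud.
- **weight_200** is (337,170): the largest body with a knob, steel and not the black (298,131).
- **weight_50** is (338,202): a small knob weight.
- **Spacer bush** is (335,230): it has a dark bore and no knob.
- **weight_20** is (327,264): the smallest knob weight.
- **weight_100** is (357,288): a steel knob weight, not the orange (295,254).
- **Pockets** by hole size are 200 at (301,200), 100 at (279,200), 50 at (278,178) and 20 at (300,177).

Next I'll plan the wrist viewing poses.

```bash
cat >> h.py <<'E'
def to(x,y,z,yaw):
    "tool-frame shift (m) and wz (deg) from the measured pose; shift first, then turn"
    s=ctrl.read_state();Rt=Ro.from_euler("xyz",s["tool_rot"]).as_matrix()
    d=Rt.T@(np.array([x,y,z])-s["eef_pos"])/1000
    tilt=Rt.T@np.array([0,0,-1.]);now=np.degrees(np.arctan2(Rt[1,0],Rt[0,0]))
    print("t",round(s["clock"],2),"pose",np.round(s["eef_pos"],1),"yaw",round(now,1),"shift",np.round(d,4),"wz",round((now-yaw+180)%360-180,1),"tilt",np.round(np.degrees(tilt[:2]),2),"F",np.round(s["force"],1),"w",round(s["width"],1))
E
python3 - <<'E'
from h import *
w=ctrl.calibration("wrist")
A=np.array([[0,1,0],[-.9577,0,-.288],[-.288,0,.9577]])
P=np.array([[558,340,46],[498,337,29],[384,354,22],[343,299,37],[499,403,24],[541,406,24],[494,446,24],[540,448,24.]])
for x,y,z,yw in[(330,430,230,164),(400,330,260,90),(500,330,260,90),(400,380,260,120),(480,330,260,120),(430,300,260,120),(520,300,260,120)]:
    a=np.radians(yw);T=np.array([[np.cos(a),np.sin(a),0],[np.sin(a),-np.cos(a),0],[0,0,-1]])
    R=A@T.T; C=np.array([x,y,z])+T@np.array([72.9,.7,-142.6])
    print((x,y,z,yw),np.round(proj(dict(mtx=w["mtx"],R=R,t=-R@C),P)).astype(int).tolist())
to(430,300,260,120)
E
```

```text
(330, 430, 230, 164) [[299, 344], [286, 304], [272, 229], [220, 216], [329, 291], [338, 314], [357, 281], [365, 307]]
(400, 330, 260, 90) [[436, 168], [387, 168], [303, 155], [274, 197], [390, 118], [423, 116], [389, 82], [426, 81]]
(500, 330, 260, 90) [[360, 168], [314, 168], [230, 155], [201, 197], [314, 118], [346, 116], [310, 82], [347, 81]]
(400, 380, 260, 120) [[397, 254], [358, 232], [296, 183], [250, 204], [384, 193], [409, 206], [398, 166], [426, 181]]
(480, 330, 260, 120) [[369, 198], [329, 176], [261, 121], [212, 143], [355, 133], [382, 147], [369, 101], [399, 119]]
(430, 300, 260, 120) [[412, 197], [371, 175], [305, 120], [257, 142], [399, 132], [425, 146], [415, 101], [444, 118]]
(520, 300, 260, 120) [[356, 164], [315, 141], [244, 84], [192, 106], [341, 96], [370, 111], [356, 62], [387, 81]]
t 0.15 pose [175.  625.5 230.6] yaw 164.4 shift [-0.3333 -0.2448 -0.0291] wz 44.4 tilt [0.   0.08] F [ 0.1 -0.1  0.3] w 85.2
```

carry_out(
  deltas=[0,0,0,-0.0404,-0.0251,-0.0042,-1,0,0,0,-0.0404,-0.0251,-0.0042,-1,0,0,0,-0.0404,-0.0251,-0.0042,-1,0,0,0,-0.0404,-0.0251,-0.0042,-1,0,0,0,-0.0404,-0.0251,-0.0042,-1,0,0,0,-0.0404,-0.0251,-0.0042,-1,0,0,0,-0.0404,-0.0251,-0.0042,-1,0,0,8.9,0,0,0,-1,0,0,8.9,0,0,0,-1,0,0,8.9,0,0,0,-1,0,0,8.9,0,0,0,-1,0,0,8.8,0,0,0,-1],
)

```text
clock: 1.65
eef_pos: [399.9, 380.4, 260.5]
tool_rot: [-3.141, 0.0, 2.089]
force: [0.1, 0.7, -0.0]
width: 85.3
gripper_force: 0.0
```

```bash
cat >> h.py <<'E'
def snap(k):
    c=ctrl.calibration("wrist");im=ctrl.get_image("wrist")[:,:,::-1].copy()
    cv2.imwrite(f"pics/{k}.png",im);np.savez(f"pics/{k}.npz",**{q:c[q] for q in("mtx","R","t")})
    return im,c
E
python3 - <<'E'
from h import *
snap("wA");to(480,330,260,120)
E
```

```text
t 1.7 pose [399.9 380.5 260.4] yaw 119.4 shift [-0.0834  0.045   0.0004] wz -0.6 tilt [0.01 0.04] F [ 0.3  0.3 -0.9] w 85.4
```

carry_out(
  deltas=[0,0,0,-0.0278,0.015,0,-1,0,0,0,-0.0278,0.015,0,-1,0,0,0,-0.0278,0.015,0,-1,0,0,0,0,0,0,-1],
)

```text
clock: 2.2
eef_pos: [483.1, 328.3, 260.5]
tool_rot: [3.141, 0.002, 2.091]
force: [0.4, -1.0, -0.5]
width: 85.5
gripper_force: 0.0
```

```bash
python3 - <<'E'
from h import *
snap("wB");to(343,299,120,120)
a=cv2.imread("pics/wA.png")[100:300,220:480];b=cv2.imread("pics/wB.png")[60:260,190:450]
cv2.imwrite("pics/AB.png",cv2.resize(np.hstack([a,b]),None,fx=1.53,fy=1.53*1.9 if 0 else 1.53,interpolation=2))
cv2.imwrite("pics/A2.png",cv2.resize(a,None,fx=3,fy=3,interpolation=2))
E
```

```text
t 2.25 pose [481.3 329.8 260.4] yaw 119.9 shift [ 0.0423 -0.1352  0.1405] wz -0.1 tilt [0.01 0.03] F [-0.8  0.  -0.8] w 85.0
```

View pics/A2.png

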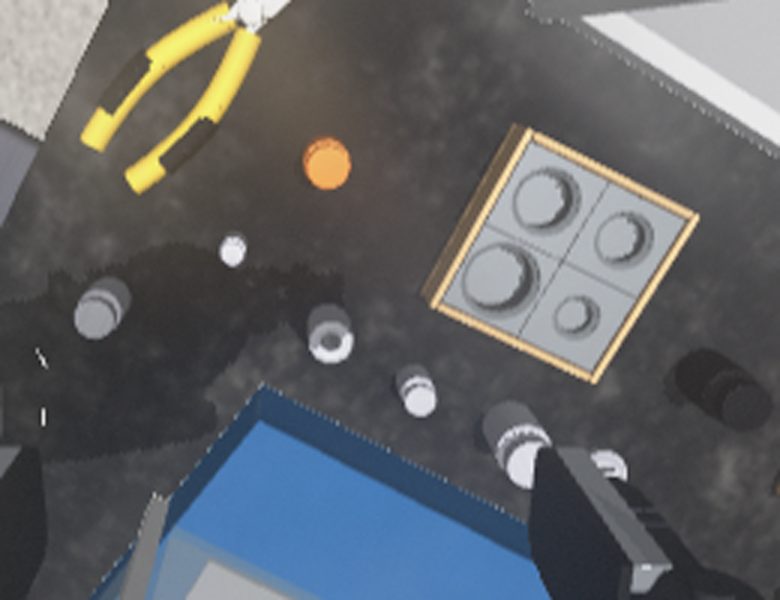

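View pics/wB.png

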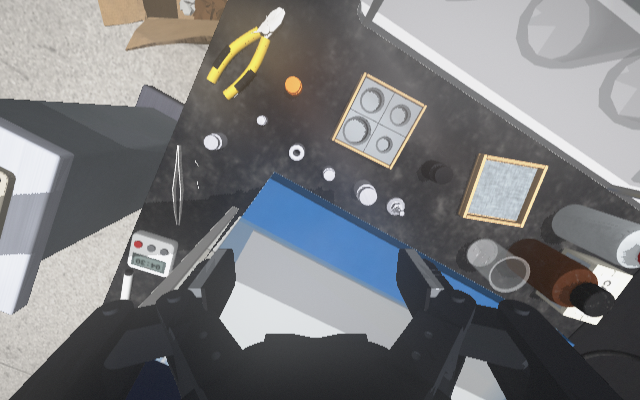

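View A (crop, full-frame pixels): knob tops are 100 at (253,205), 20 at (298,183), 50 at (360,233) and 200 at (395,254), the last partly behind a finger. The pockets are 100 at (402,167), 50 at (428,179), 200 at (387,193) and 20 at (412,205). View B shows everything unobstructed, so I'll enlarge it.

```bash
python3 - <<'E'
import cv2
b=cv2.imread("pics/wB.png")[60:220,190:420]
cv2.imwrite("pics/B2.png",cv2.resize(b,None,fx=3.4,fy=3.4,interpolation=2))
E
```

```text
(no output)
```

View pics/B2.png

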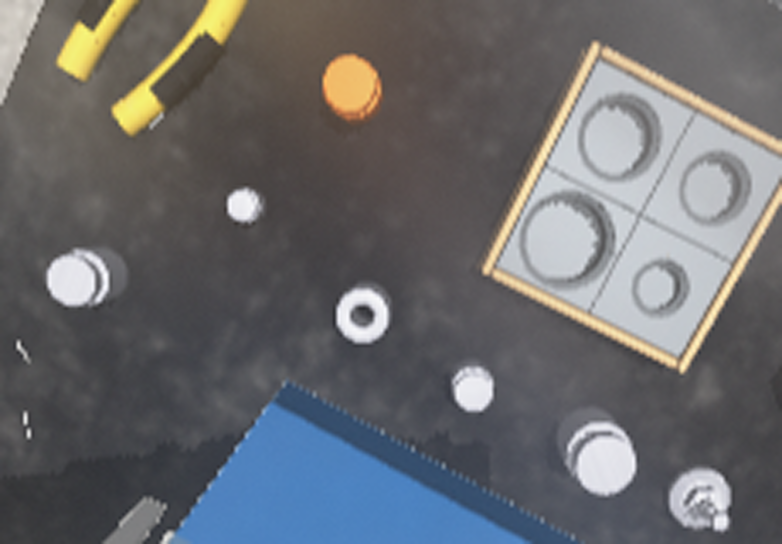

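```bash
python3 - <<'E'
from h import *
n=["w100","w20","w50","w200","p100","p50","p200","p20","cross"]
A=np.array([(98,316),(233,250),(419,398),(525,464),(547,200),(625,238),(500,278),(577,316),(563,259)],float)
B=np.array([(74,279),(242,205),(474,389),(605,464),(620,136),(714,188),(567,240),(661,288),(640,214)],float)
a=(A+.5)/3-.5+[220,100];b=(B+.5)/3.4-.5+[190,60]
ca,cb=[dict(np.load(f"pics/w{k}.npz")) for k in"AB"]
X=tri(ca,a,cb,b);z=np.array([37,22,29,46,24,24,24,24,24])
ct=ctrl.calibration("top")
T=[(357,288),(327,264),(338,202),(337,170)]
for i in range(9):
    print(n[i],np.round(X[i],1),"A@z",np.round(onz(ca,a[i:i+1],z[i])[0,:2],1),"B@z",np.round(onz(cb,b[i:i+1],z[i])[0,:2],1), "top",np.round(onz(ct,[T[i]],z[i])[0,:2],1) if i<4 else "")
E
```

```text
w100 [344.9 299.7  36. ] A@z [345.2 300.6] B@z [344.9 299.4] top [343.5 299.7]
w20 [385.4 354.   16.8] A@z [385.4 355.6] B@z [386.  354.1] top [384.1 354.3]
w50 [500.6 336.7  25.7] A@z [499.2 337.3] B@z [500.4 337.5] top [498.4 337. ]
w200 [559.3 337.8  39.9] A@z [555.3 338.4] B@z [558.2 339.9] top [555.3 341. ]
p100 [499.7 448.3  23.5] A@z [499.5 448.3] B@z [499.5 448.1] top 
p50 [542.3 451.2  21.1] A@z [541.3 451.7] B@z [541.3 450.3] top 
p200 [503.4 406.1  18.5] A@z [501.5 406.7] B@z [502.5 405.8] top 
p20 [545.8 408.9  20.4] A@z [544.1 409.3] B@z [544.8 408.7] top 
cross [522.5 428.6  22.3] A@z [522.  429.1] B@z [521.9 428.1] top
```

Triangulated heights agree with the text, and the case yaw comes out at about 3.8°. I'll start with weight_100 at (345,300).

carry_out(
  deltas=[0,0,-7.5,0,0,0,-0.2,0,0,-7.5,0,0,0,-0.2,0,0,0,0.0188,-0.0294,0.01,-0.2,0,0,0,0.0188,-0.0294,0.01,-0.2,0,0,0,0.0188,-0.0294,0.02,-0.2,0,0,0,0.0188,-0.0294,0.02,-0.2,0,0,0,0,0,0.04,-0.2,0,0,0,0,0,0.04,-0.2,0,0,0,0,0,0.02,-0.2,0,0,0,0,0,0,-0.2],
)

```text
clock: 3.5
eef_pos: [342.6, 300.9, 99.6]
tool_rot: [-3.138, -0.001, 2.358]
force: [0.0, 0.3, -0.6]
width: 51.3
gripper_force: 0.0
```

```bash
python3 - <<'E'
from h import *
to(345,299.8,16,135)
im,c=snap("g100")
cv2.imwrite("pics/g100c.png",cv2.resize(im[180:380,180:460],None,fx=2.5,fy=2.5))
print(proj(c,np.array([[345,299.8,37],[345,299.8,0]])))
E
```

```text
t 3.5 pose [342.6 300.9  99.6] yaw 135.1 shift [-0.0026  0.0012  0.0836] wz 0.1 tilt [-0.05  0.2 ] F [ 0.   0.3 -0.6] w 51.3
[[315.76147615 218.2244166 ]
 [315.86194116 204.26828677]]
```

View pics/g100c.png

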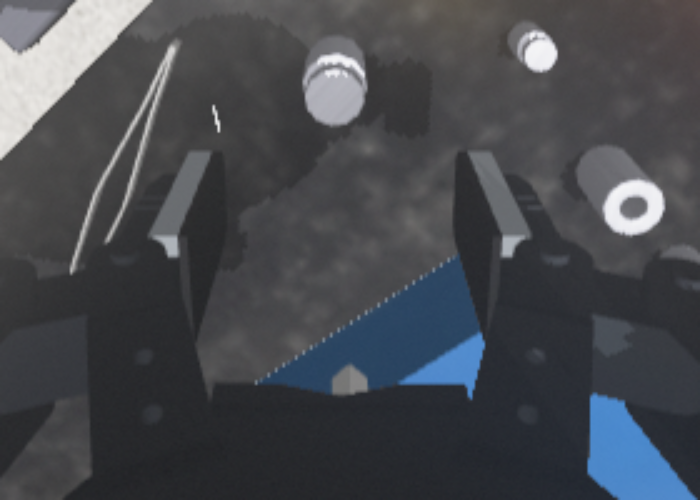

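Knob top is seen at (314,220) against (316,218) predicted, so the error is under 2 mm. Descending and closing.

carry_out(
  deltas=[0,0,0,-0.0033,0.0005,0.015,-0.2,0,0,0,0,0,0.025,-0.2,0,0,0,0,0,0.025,-0.2,0,0,0,0,0,0.0185,-0.2,0,0,0,0,0,0,-0.2,0,0,0,0,0,0,1,0,0,0,0,0,0,1,0,0,0,0,0,0,1,0,0,0,0,0,0,1],
)

```text
clock: 4.68
eef_pos: [344.9, 298.8, 25.5]
tool_rot: [-3.137, -0.005, 2.355]
force: [-0.9, -0.2, 6.8]
width: 15.0
gripper_force: 58.8
```

```bash
python3 -c "
from h import *
to(345,298.5,120,135)"
```

```text
t 4.67 pose [344.9 298.8  25.5] yaw 134.9 shift [ 0.0001 -0.0006 -0.0945] wz -0.1 tilt [-0.28  0.29] F [-0.9 -0.2  6.8] w 15.0
```

```bash
python3 - <<'E'
from h import *
im,c=snap("h100")
cv2.imwrite("pics/h100c.png",cv2.resize(im[180:380,180:460],None,fx=2.5,fy=2.5))
s=ctrl.read_state();print(np.round(s["qpos"],3),s["tau"].round(1),s["force"].round(1),s["eef_pos"].round(1),s["width"])
E
```

```text
[-0.872  0.748  0.149  2.192 -0.468  0.236  0.479] [  0.2 -44.1   2.7  -4.8   0.   -0.3  -0. ] [-0.6 -0.5  7.5] [344.9 298.8  25.5] 15.007639550171183
```

View pics/h100c.png

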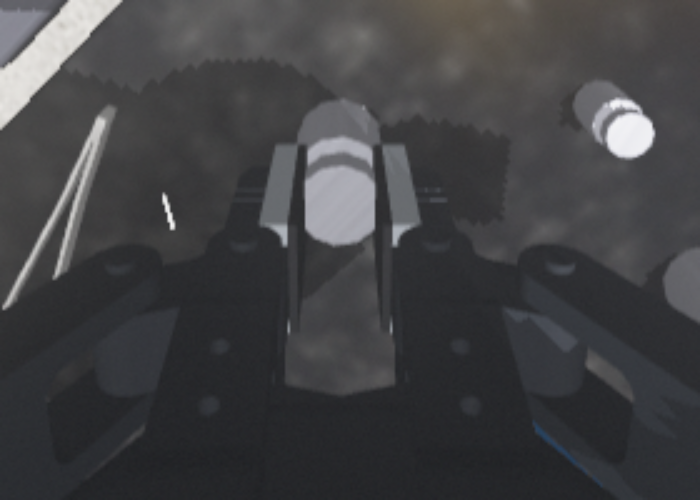

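The arm stopped at joint 6's lower limit, so the pads hold the weight at neck and knob (width 15, 59 N), centred between the fingers. The knob stops it slipping out, so I'll lift gently and check.

carry_out(
  deltas=[0,0,0,0,0,-0.004,1,0,0,0,0,0,-0.008,1,0,0,0,0,0,-0.015,1,0,0,0,0,0,-0.02,1,0,0,0,0,0,-0.02,1,0,0,0,0,0,0,1],
)

```text
clock: 5.48
eef_pos: [345.9, 299.2, 92.7]
tool_rot: [-3.138, -0.004, 2.355]
force: [0.4, 0.0, -1.0]
width: 14.8
gripper_force: 58.7
```

```bash
python3 - <<'E'
from h import *
to(499.5,448.2,92,135)
im,c=snap("l100");ts=ctrl.get_image("scene")[:,:,::-1]
s=ctrl.read_state();p=proj(ctrl.calibration("scene"),s["eef_pos"])[0].astype(int);print(p)
x,y=np.clip(p-[50,60],0,[540,280]);o=np.hstack([cv2.resize(im[180:380,180:460],(560,400)),cv2.resize(np.ascontiguousarray(ts[y:y+120,x:x+72]),(240,400))])
cv2.imwrite("pics/l100c.png",o)
E
```

```text
t 5.47 pose [345.9 299.2  92.7] yaw 135.0 shift [-3.10e-03  2.14e-01 -1.00e-04] wz -0.0 tilt [-0.23  0.2 ] F [ 0.4  0.  -1. ] w 14.8
[346 247]
```

View pics/l100c.png

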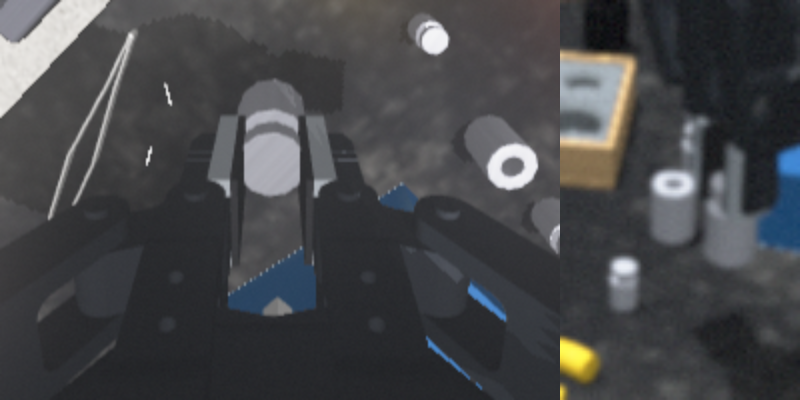

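Lifted cleanly and hanging upright between the pads. Carrying it over its pocket.

carry_out(
  deltas=[0,0,0,-0.0003,0.02,0,1,0,0,0,-0.0003,0.032,0,1,0,0,0,-0.0003,0.036,0,1,0,0,0,-0.0003,0.036,0,1,0,0,0,-0.0003,0.036,0,1,0,0,0,-0.0003,0.032,0,1,0,0,0,-0.0002,0.022,0,1,0,0,0,0,0,0.01,1,0,0,0,0,0,0.014,1,0,0,0,0,0,0,1,0,0,0,0,0,0,1],
)

```text
clock: 6.95
eef_pos: [497.4, 447.7, 65.8]
tool_rot: [-3.134, -0.004, 2.355]
force: [0.3, 0.5, -0.4]
width: 14.9
gripper_force: 58.8
```

```bash
python3 - <<'E'
from h import *
to(500.2,447.5,36.5,135)
im,c=snap("p100")
o=cv2.resize(im[130:330,180:460],(784,560))
cv2.imwrite("pics/p100c.png",o)
s=ctrl.read_state();print(s["qpos"].round(2))
E
```

```text
t 6.95 pose [497.4 447.7  65.8] yaw 134.9 shift [-0.0022  0.002   0.0293] wz -0.1 tilt [-0.25  0.42] F [ 0.3  0.5 -0.4] w 14.9
[-0.96  0.88  0.33  1.58 -0.38  0.75  0.33]
```

View pics/p100c.png

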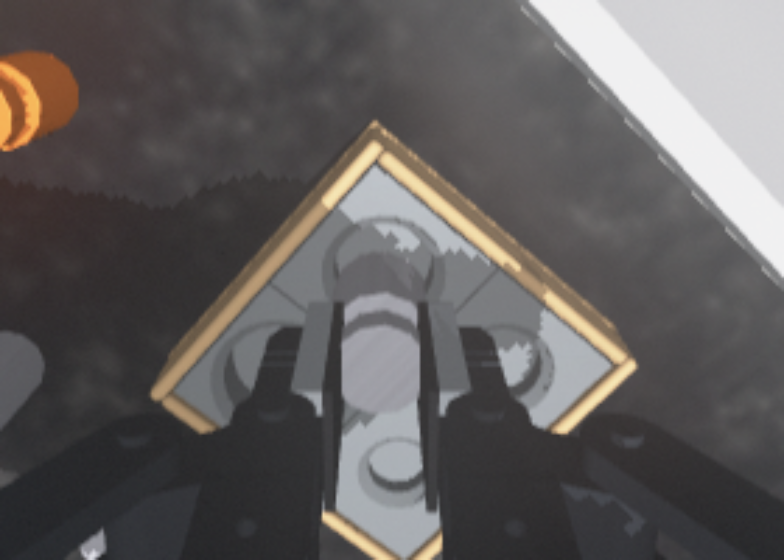

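```bash
python3 - <<'E'
from h import *
c=dict(np.load("pics/p100.npz"))
f=lambda p:(p-[180,130]+.5)*2.8-.5
print(f(proj(c,[[499.5,448.2,24]])))
t=np.linspace(0,2*np.pi,200);q=f(proj(c,np.c_[499.5+16*np.cos(t),448.2+16*np.sin(t),24+0*t]));print(q.min(0),q.max(0))
e=np.array([[.998,.066],[-.066,.998]]);print(f(proj(c,[[*(np.array([521.8,428.6])-46.5*e[0]+46.5*e[1]),26]])),f(proj(c,[[*(np.array([521.8,428.6])+46.5*e[0]+46.5*e[1]),26]])))
E
```

```text
[[384.85903491 271.72168978]]
[322.3865916  212.07793917] [447.40546273 328.69458372]
[[374.8012414  135.12720208]] [[642.41420313 364.91990625]]
```

The pocket is seen within about 1.5 mm of the prediction. I'll correct and lower.

carry_out(
  deltas=[0,0,0,-0.003,0.0015,0.004,1,0,0,0,0,0,0.008,1,0,0,0,0,0,0.007,1,0,0,0,0,0,0.005,1,0,0,0,0,0,0.003,1,0,0,0,0,0,0,1],
)

```text
clock: 7.75
eef_pos: [500.7, 447.1, 38.6]
tool_rot: [-3.135, -0.004, 2.355]
force: [0.4, -0.4, -0.7]
width: 14.8
gripper_force: 58.8
```

```bash
python3 -c "
from h import *
to(500.2,447.5,36.5,135)"
```

```text
t 7.75 pose [500.7 447.1  38.6] yaw 134.9 shift [ 0.0006 -0.      0.0021] wz -0.1 tilt [-0.25  0.4 ] F [ 0.4 -0.4 -0.7] w 14.8
```

carry_out(
  deltas=[0,0,0,0,0,0.0012,1,0,0,0,0,0,0.001,1,0,0,0,0,0,0.0008,1],
)

```text
clock: 8.12
eef_pos: [500.9, 447.2, 36.6]
tool_rot: [-3.135, -0.004, 2.355]
force: [-1.6, -0.9, 6.2]
width: 14.9
gripper_force: 60.2
```

Contact at the expected floor height (36.6 mm). Releasing and rising.

carry_out(
  deltas=[0,0,0,0,0,0,0.5,0,0,0,0,0,0,0.2,0,0,0,0,0,0,0.0,0,0,0,0,0,0,-0.1,0,0,0,0,0,-0.01,-0.1,0,0,0,0,0,-0.03,-0.1,0,0,0,0,0,-0.04,-0.1,0,0,0,0,0,-0.03,-0.1,0,0,0,0,0,0,-0.1],
)

```text
clock: 9.25
eef_pos: [503.5, 448.5, 149.6]
tool_rot: [-3.141, -0.004, 2.355]
force: [0.6, 0.4, -0.6]
width: 46.8
gripper_force: 0.0
```

```bash
python3 - <<'E'
from h import *
to(385.7,354.5,100,135)
im,c=snap("q100")
cv2.imwrite("pics/q100c.png",cv2.resize(im[130:330,180:460],(560,400)))
E
```

```text
t 9.25 pose [503.5 448.5 149.6] yaw 134.9 shift [ 0.0165 -0.1498  0.0497] wz -0.1 tilt [-0.22  0.01] F [ 0.6  0.4 -0.6] w 46.8
```

View pics/q100c.png

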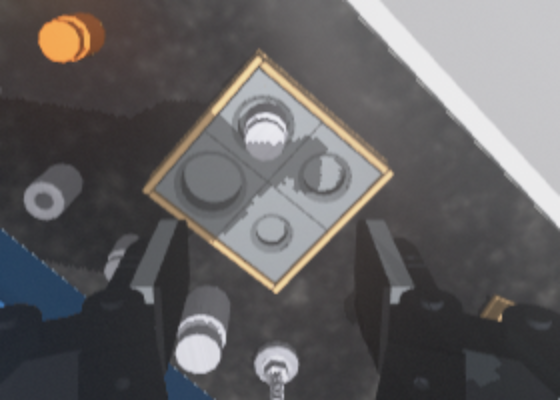

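Weight_100 stands in its pocket: the knob shows at crop (265,128), inside the hole, with the other pockets empty. Next is weight_20.

carry_out(
  deltas=[0,0,0,0.0033,-0.03,0.008,0.1,0,0,0,0.0033,-0.03,0.008,0.1,0,0,0,0.0033,-0.03,0.008,0.1,0,0,0,0.0033,-0.03,0.008,0.1,0,0,0,0.0033,-0.03,0.008,0.1,0,0,0,0,0,0.005,0.1,0,0,0,0,0,0.005,0.1],
)

```text
clock: 10.18
eef_pos: [383.8, 353.3, 96.5]
tool_rot: [-3.135, -0.004, 2.355]
force: [-0.1, -0.1, -0.7]
width: 38.6
gripper_force: 0.0
```

```bash
cat >> h.py <<'E'
def top_blob(im,c,X,r,thr):
    "bright blobs near the projected knob top X: size, centre on the plane z=X[2]"
    p=proj(c,X)[0];x,y=(p-30).astype(int);g=im[y:y+60,x:x+60].min(2)
    _,b=cv2.threshold(g,thr,255,cv2.THRESH_BINARY) if thr else cv2.threshold(g,0,255,cv2.THRESH_BINARY+cv2.THRESH_OTSU)
    n,l,s,m=cv2.connectedComponentsWithStats(b)
    print("pred",p.round(1),"exp diam px",round(2*r*c["mtx"][0,0]/((c["R"]@X+c["t"])[2]),1))
    for i in range(1,n):
        if s[i,4]>15:
            q=m[i]+[x,y];print(" blob",q.round(1),"wh",s[i,2:5],"xy",onz(c,[q],X[2])[0,:2].round(1))
E
python3 - <<'E'
from h import *
to(385.7,354.5,11,135)
im,c=snap("g20");X=np.array([385.7,354.5,22])
for t in(0,150,190):top_blob(im,c,X,5.5,t)
E
```

```text
t 10.18 pose [383.8 353.3  96.5] yaw 134.9 shift [-0.0009  0.0027  0.0855] wz -0.1 tilt [-0.24  0.35] F [-0.1 -0.1 -0.7] w 38.6
pred [317.5 211.3] exp diam px 13.3
 blob [316.6 209.8] wh [ 14  17 190] xy [384.2 354.9]
pred [317.5 211.3] exp diam px 13.3
 blob [316.6 209.8] wh [ 14  16 162] xy [384.2 354.9]
pred [317.5 211.3] exp diam px 13.3
 blob [317.2 205. ] wh [ 8  7 33] xy [381.6 358.1]
```

carry_out(
  deltas=[0,0,0,-0.001,0.0025,0.02,0.1,0,0,0,0,0,0.025,0.1,0,0,0,0,0,0.02,0.1,0,0,0,0,0,0.015,0.1,0,0,0,0,0,0,0.1,0,0,0,0,0,0,0.1],
)

```text
clock: 10.98
eef_pos: [385.8, 354.1, 17.4]
tool_rot: [-3.136, -0.004, 2.355]
force: [-0.1, 0.3, 0.6]
width: 38.2
gripper_force: 0.0
```

```bash
python3 -c "
from h import *
to(385.7,354.5,11,135);print(ctrl.read_state()['qpos'].round(2))"
```

```text
t 10.97 pose [385.8 354.1  17.4] yaw 134.9 shift [0.0003 0.0002 0.0064] wz -0.1 tilt [-0.24  0.32] F [-0.1  0.3  0.6] w 38.2
[-0.94  0.81  0.22  2.01 -0.46  0.37  0.43]
```

carry_out(
  deltas=[0,0,0,0,0,0.0064,0.1,0,0,0,0,0,0,0.1,0,0,0,0,0,0,0.5,0,0,0,0,0,0,1,0,0,0,0,0,0,1,0,0,0,0,0,0,1],
)

```text
clock: 11.72
eef_pos: [385.3, 353.9, 10.8]
tool_rot: [-3.135, -0.004, 2.355]
force: [1.0, -0.9, 3.5]
width: 7.9
gripper_force: 58.8
```

```bash
python3 - <<'E'
from h import *
to(385.7,354.5,11,135)
E
```

```text
t 11.72 pose [385.3 353.9  10.8] yaw 134.9 shift [ 0.0001  0.0007 -0.0002] wz -0.1 tilt [-0.25  0.36] F [ 1.  -0.9  3.5] w 7.9
```

carry_out(
  deltas=[0,0,0,0,0,-0.005,1,0,0,0,0,0,-0.015,1,0,0,0,0,0,-0.03,1,0,0,0,0,0,-0.025,1,0,0,0,-0.0073,0.0151,0,1,0,0,0,-0.0122,0.0252,0,1,0,0,0,-0.0122,0.0252,0,1,0,0,0,-0.0122,0.0252,0,1,0,0,0,-0.0122,0.0252,0,1,0,0,0,-0.0122,0.0252,0,1,0,0,0,-0.005,0.0102,0,1,0,0,0,0,0,0,1],
)

```text
clock: 13.22
eef_pos: [544.6, 408.7, 84.5]
tool_rot: [-3.135, -0.004, 2.355]
force: [-0.8, 0.7, -1.0]
width: 7.9
gripper_force: 58.6
```

```bash
python3 - <<'E'
from h import *
to(544.1,409,27,135)
im,c=snap("p20")
s=ctrl.read_state();X=s["eef_pos"]+[0,0,11]
for t in(0,120,160):top_blob(im,c,X,5.5,t)
to(544.1,409,27,135)
cv2.imwrite("pics/p20c.png",cv2.resize(im[130:330,180:460],(784,560)))
E
```

```text
t 13.22 pose [544.6 408.7  84.5] yaw 134.9 shift [0.0003 0.0002 0.0575] wz -0.1 tilt [-0.24  0.39] F [-0.8  0.7 -1. ] w 7.9
pred [312.3 260.5] exp diam px 20.7
 blob [314.9 249.5] wh [  60   49 1636] xy [540.2 414.2]
pred [312.3 260.5] exp diam px 20.7
 blob [314.6 232.7] wh [ 45   8 244] xy [533.3 420.8]
 blob [315.4 248.8] wh [14  7 65] xy [540.1 414.7]
 blob [315.4 262.2] wh [ 14  19 241] xy [545.6 409.1]
 blob [300.2 272.2] wh [ 7  8 27] xy [544.1 399. ]
 blob [330.6 272.3] wh [ 6  8 26] xy [555.7 410.6]
pred [312.3 260.5] exp diam px 20.7
 blob [313.8 248.7] wh [11  5 25] xy [539.4 414.1]
 blob [313.3 257.8] wh [11 11 46] xy [543.  410.1]
t 13.28 pose [543.7 408.6  84.3] yaw 134.9 shift [-0.0003  0.001   0.0573] wz -0.1 tilt [-0.28  0.45] F [-0.2  0.4 -0.3] w 8.0
```

View pics/p20c.png

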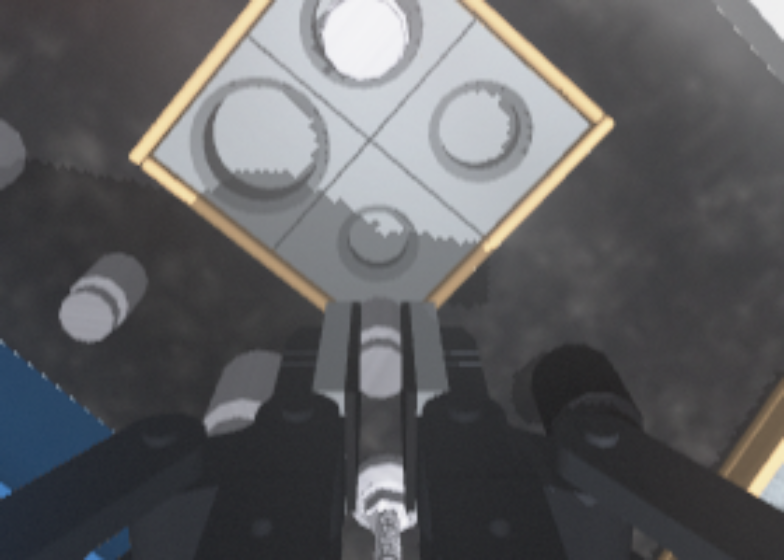

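The 20 g weight is held upright; its knob is at crop (381,368) and the pocket mouth centre is at (378,243). I'll check the alignment numerically.

```bash
cat >> h.py <<'E'
def align(k,crop,knob_crop,hole_crop,ztop):
    "world xy of knob top (plane ztop) and hole mouth (z=24) from crop pixels (origin 180,130; x2.8)"
    c=dict(np.load(f"pics/{k}.npz"));f=lambda p:(np.array(p,float)+.5)/2.8-.5+crop
    a=onz(c,[f(knob_crop)],ztop)[0,:2];b=onz(c,[f(hole_crop)],24)[0,:2]
    s=ctrl.read_state();R=Ro.from_euler("xyz",s["tool_rot"]).as_matrix();d=np.r_[b-a,0]
    print("knob",a.round(1),"hole",b.round(1),"tool shift mm",(R.T@d)[:2].round(1))
E
python3 - <<'E'
from h import *
align("p20",[180,130],(381,368),(378,243),84.5+11.2)
E
```

```text
knob [545.1 409.9] hole [544.6 408.6] tool shift mm [-0.5 -1.3]
```

carry_out(
  deltas=[0,0,0,-0.0005,-0.0005,0.01,1,0,0,0,0,0,0.02,1,0,0,0,0,0,0.013,1,0,0,0,0,0,0.006,1,0,0,0,0,0,0.004,1,0,0,0,0,0,0,1],
)

```text
clock: 14.02
eef_pos: [544.4, 408.1, 31.2]
tool_rot: [-3.135, -0.004, 2.355]
force: [0.4, 0.3, -0.4]
width: 7.8
gripper_force: 58.7
```

```bash
python3 -c "
from h import *
to(544.1,409,27,135)"
```

```text
t 14.03 pose [544.4 408.1  31.2] yaw 134.9 shift [0.0008 0.0005 0.0042] wz -0.1 tilt [-0.24  0.38] F [ 0.4  0.3 -0.4] w 7.8
```

carry_out(
  deltas=[0,0,0,0,0,0.0015,1,0,0,0,0,0,0.0012,1,0,0,0,0,0,0.001,1],
)

```text
clock: 14.4
eef_pos: [544.3, 408.3, 27.7]
tool_rot: [-3.135, -0.004, 2.355]
force: [-0.6, -0.4, -0.8]
width: 8.1
gripper_force: 58.7
```

carry_out(
  deltas=[0,0,0,0,0,0.0008,1,0,0,0,0,0,0.0005,1],
)

```text
clock: 14.65
eef_pos: [544.3, 408.2, 26.9]
tool_rot: [-3.135, -0.004, 2.355]
force: [-1.5, -1.0, 6.6]
width: 7.8
gripper_force: 59.2
```

Contact at 26.9 mm, against 26.8 expected for the pocket floor. Releasing.

carry_out(
  deltas=[0,0,0,0,0,0,0.7,0,0,0,0,0,0,0.5,0,0,0,0,0,0,0.4,0,0,0,0,0,0,0.4,0,0,0,0,0,-0.01,0.4,0,0,0,0,0,-0.03,0.35,0,0,0,0,0,-0.04,0.3,0,0,7.5,0,0,0,0.3,0,0,7.5,0,0,0,0.3,0,0,0,0,0,0,0.3],
)

```text
clock: 15.9
eef_pos: [544.9, 408.6, 106.9]
tool_rot: [-3.135, -0.002, 2.095]
force: [0.3, -0.4, -0.4]
width: 29.7
gripper_force: 0.0
```

```bash
python3 - <<'E'
from h import *
to(500,337.3,100,120)
im,c=snap("q20")
for t in(0,150,190):top_blob(im,c,np.array([544.4,408.5,38]),5.5,t)
print("w50")
for t in(0,150):top_blob(im,c,np.array([500,337.3,29]),8,t)
E
```

```text
t 15.9 pose [544.9 408.6 106.9] yaw 120.0 shift [-0.0392 -0.0745  0.0074] wz 0.0 tilt [-0.13  0.38] F [ 0.3 -0.4 -0.4] w 29.7
pred [314.4 212.8] exp diam px 13.6
 blob [285.6 187. ] wh [ 5 14 49] xy [514.  415.7]
 blob [320.5 193.5] wh [  54   34 1108] xy [540.5 424.9]
 blob [312.7 199.9] wh [17  9 52] xy [537.8 417.3]
 blob [315.4 210.9] wh [ 14  16 176] xy [544.3 410.3]
pred [314.4 212.8] exp diam px 13.6
 blob [285.6 187. ] wh [ 5 14 49] xy [514.  415.7]
 blob [320.5 193.5] wh [  54   34 1083] xy [540.6 425. ]
 blob [310.1 200.2] wh [11  9 32] xy [536.2 416. ]
 blob [315.6 210.9] wh [ 14  16 165] xy [544.4 410.4]
pred [314.4 212.8] exp diam px 13.6
 blob [315.8 209.8] wh [13 13 99] xy [544.1 411.3]
w50
pred [230.7 251.5] exp diam px 18.1
 blob [232.8 249.9] wh [ 21  22 326] xy [501.  339.7]
pred [230.7 251.5] exp diam px 18.1
```

The 20 g knob sits in its pocket within 1 mm of plan. Next is weight_50.

carry_out(
  deltas=[0,0,0,-0.0098,-0.0186,0,0.3,0,0,0,-0.0098,-0.0186,0,0.3,0,0,0,-0.0098,-0.0186,0,0.3,0,0,0,-0.0098,-0.0186,0,0.3,0,0,0,0,0,0.02,0.3,0,0,0,0,0,0,0.3,0,0,0,0,0,0,0.3],
)

```text
clock: 16.82
eef_pos: [500.2, 337.5, 87.2]
tool_rot: [-3.135, -0.003, 2.095]
force: [-0.2, -0.0, -0.5]
width: 29.8
gripper_force: 0.0
```

```bash
python3 - <<'E'
from h import *
to(500,337.3,13,120)
im,c=snap("g50")
for t in(0,120,150,180):top_blob(im,c,np.array([500,337.3,29]),8,t)
E
```

```text
t 16.82 pose [500.2 337.5  87.2] yaw 120.0 shift [-0.0003  0.0002  0.0742] wz 0.0 tilt [-0.15  0.38] F [-0.2 -0.  -0.5] w 29.8
pred [314.4 217.7] exp diam px 20.7
 blob [314.9 216.6] wh [ 21  24 387] xy [499.9 338.3]
pred [314.4 217.7] exp diam px 20.7
 blob [314.9 216.6] wh [ 21  24 395] xy [499.9 338.3]
pred [314.4 217.7] exp diam px 20.7
 blob [315.  216.4] wh [ 21  23 349] xy [499.9 338.4]
pred [314.4 217.7] exp diam px 20.7
 blob [316.7 211.6] wh [ 18  15 129] xy [499.  342.5]
```

carry_out(
  deltas=[0,0,0,0,0,0.02,0.3,0,0,0,0,0,0.025,0.3,0,0,0,0,0,0.018,0.3,0,0,0,0,0,0.008,0.3,0,0,0,0,0,0.0035,0.3,0,0,0,0,0,0,0.3,0,0,0,0,0,0,0.3],
)

```text
clock: 17.75
eef_pos: [499.6, 337.3, 12.8]
tool_rot: [-3.135, -0.003, 2.093]
force: [-0.2, -1.0, -1.2]
width: 30.1
gripper_force: 0.0
```

carry_out(
  deltas=[0,0,0,0,0,0,0.6,0,0,0,0,0,0,1,0,0,0,0,0,0,1,0,0,0,0,0,0,1,0,0,0,0,0,-0.004,1,0,0,0,0,0,-0.015,1,0,0,0,0,0,-0.03,1,0,0,0,0,0,-0.022,1,0,0,0,0,0,0,1],
)

```text
clock: 18.88
eef_pos: [501.1, 337.9, 85.5]
tool_rot: [-3.138, -0.003, 2.093]
force: [-0.5, 0.3, -0.5]
width: 13.4
gripper_force: 58.6
```

```bash
python3 - <<'E'
from h import *
im,c=snap("l50");to(541.4,450.9,85,135)
X=ctrl.read_state()["eef_pos"]+[0,0,16]
for t in(0,120,150):top_blob(im,c,X,8,t)
E
```

```text
t 18.93 pose [500.2 337.5  84.2] yaw 119.9 shift [ 0.0776  0.0923 -0.0011] wz -15.1 tilt [-0.15  0.32] F [-0.8  0.6 -0.9] w 13.3
pred [311.6 265.4] exp diam px 30.8
 blob [315.5 259. ] wh [  26   49 1112] xy [500.1 341.8]
 blob [293.1 256. ] wh [ 14  40 348] xy [489.2 337.4]
 blob [336.7 254.6] wh [  9  40 270] xy [508.2 349.4]
pred [311.6 265.4] exp diam px 30.8
 blob [315.5 251.1] wh [ 24  11 149] xy [497.8 345.7]
 blob [315.4 269.4] wh [ 26  26 578] xy [503.1 336.5]
 blob [294.1 272.5] wh [ 7  8 31] xy [494.3 329.3]
 blob [336.8 272.3] wh [ 6  9 32] xy [513.6 340.6]
pred [311.6 265.4] exp diam px 30.8
 blob [315.4 251.1] wh [ 24   9 106] xy [497.8 345.6]
 blob [315.4 269.4] wh [ 26  25 523] xy [503.  336.5]
 blob [294.3 272.4] wh [ 5  7 19] xy [494.4 329.4]
 blob [336.9 272.4] wh [ 6  7 21] xy [513.7 340.6]
```

carry_out(
  deltas=[0,0,-7.5,0,0,0,1,0,0,-7.5,0,0,0,1,0,0,0,0.0062,0.0131,0,1,0,0,0,0.0104,0.0219,0,1,0,0,0,0.0104,0.0219,0,1,0,0,0,0.0104,0.0219,0,1,0,0,0,0.0104,0.0219,0,1,0,0,0,0.0042,0.0086,0,1,0,0,0,0,0,0,1,0,0,0,0,0,0,1],
)

```text
clock: 20.18
eef_pos: [540.2, 449.9, 82.4]
tool_rot: [-3.134, -0.004, 2.354]
force: [0.0, -0.5, -1.4]
width: 13.4
gripper_force: 58.6
```

```bash
python3 - <<'E'
from h import *
im,c=snap("p50");to(541.4,450.9,27,135)
X=ctrl.read_state()["eef_pos"]+[0,0,16]
for t in(120,150):top_blob(im,c,X,8,t)
# hole: dark ring / circle check
p=proj(c,[[541.4,450.9,24]])[0];print("hole pred",p)
E
```

```text
t 20.23 pose [540.3 449.9  82.6] yaw 134.9 shift [-0.0002  0.0019  0.0556] wz -0.1 tilt [-0.22  0.44] F [-0.  -0.1 -1.1] w 13.3
pred [313.5 266.9] exp diam px 31.1
 blob [315.3 251.1] wh [ 24  11 140] xy [534.7 456.9]
 blob [315.4 269.3] wh [ 26  26 558] xy [542.  449.5]
 blob [294.1 272.5] wh [ 7  8 30] xy [535.5 440.4]
 blob [337.1 272.5] wh [ 7  8 31] xy [551.2 456.2]
pred [313.5 266.9] exp diam px 31.1
 blob [313.4 250.3] wh [19  6 60] xy [533.7 456.5]
hole pred [316.86731745 217.43929234]
```

carry_out(
  deltas=[0,0,0,0.0008,0.0012,0.01,1,0,0,0,0,0,0.02,1,0,0,0,0,0,0.012,1,0,0,0,0,0,0.006,1,0,0,0,0,0,0.003,1,0,0,0,0,0,0,1],
)

```text
clock: 20.98
eef_pos: [540.4, 452.5, 31.7]
tool_rot: [-3.135, -0.004, 2.355]
force: [-0.8, 0.3, -0.3]
width: 13.3
gripper_force: 58.6
```

carry_out(
  deltas=[0,0,0,-0.0004,-0.0003,0.0015,1,0,0,0,0,0,0.0015,1,0,0,0,0,0,0.001,1,0,0,0,0,0,0.0006,1],
)

```text
clock: 21.48
eef_pos: [540.3, 452.0, 27.1]
tool_rot: [-3.135, -0.004, 2.355]
force: [1.1, 0.3, -0.7]
width: 13.2
gripper_force: 58.6
```

carry_out(
  deltas=[0,0,0,0,0,0.0005,1,0,0,0,0,0,0.0003,1],
)

```text
clock: 21.72
eef_pos: [540.3, 452.1, 27.0]
tool_rot: [-3.135, -0.004, 2.355]
force: [-2.1, -1.3, 6.4]
width: 13.4
gripper_force: 59.1
```

Floor contact at 27.0, with 26.8 expected. Releasing.

carry_out(
  deltas=[0,0,0,0,0,0,0.6,0,0,0,0,0,0,0.4,0,0,0,0,0,0,0.35,0,0,0,0,0,0,0.35,0,0,0,0,0,-0.01,0.35,0,0,0,0,0,-0.03,0.3,0,0,0,0,0,-0.04,0.2,0,0,7.5,0,0,0,0.1,0,0,7.5,0,0,0,0.1,0,0,0,0,0,-0.01,0.1,0,0,0,0,0,0,0.1],
)

```text
clock: 23.1
eef_pos: [541.9, 452.6, 118.0]
tool_rot: [-3.137, -0.003, 2.096]
force: [-0.7, -0.0, -0.2]
width: 38.3
gripper_force: 0.0
```

```bash
python3 - <<'E'
from h import *
im,c=snap("q50");to(557.5,339.5,110,120)
for t in(150,190):top_blob(im,c,np.array([541.4,451,43]),8,t)
p=proj(c,[[557.5,339.5,46]])[0];print("w200 pred",p)
if 0<p[1]<370:top_blob(im,c,np.array([557.5,339.5,46]),12.5,0)
E
```

```text
t 23.15 pose [541.5 452.4 117.4] yaw 120.0 shift [-0.1058 -0.0427  0.0073] wz 0.0 tilt [-0.16  0.33] F [-0.3  0.8  0.8] w 38.5
pred [313.3 212.1] exp diam px 19.2
 blob [314.9 192.8] wh [ 56  31 695] xy [534.2 466. ]
 blob [331.8 186.4] wh [22 11 38] xy [543.4 477.5]
 blob [315.6 206.9] wh [ 19  16 180] xy [540.8 455.9]
pred [313.3 212.1] exp diam px 19.2
 blob [317.3 202.1] wh [16  8 32] xy [539.9 460.2]
 blob [315.2 208.7] wh [ 16  10 110] xy [541.3 454.3]
w200 pred [268.46573304 319.42608079]
pred [268.5 319.4] exp diam px 26.9
 blob [281.4 305.4] wh [11 18 82] xy [560.7 359.2]
 blob [275.3 320.7] wh [ 14  21 217] xy [563.7 341.5]
```

carry_out(
  deltas=[0,0,0,-0.0212,-0.0085,0,0.15,0,0,0,-0.0212,-0.0085,0,0.15,0,0,0,-0.0212,-0.0085,0,0.15,0,0,0,-0.0212,-0.0085,0,0.15,0,0,0,-0.021,-0.0087,0,0.15,0,0,0,0,0,0.015,0.15,0,0,0,0,0,0,0.15,0,0,0,0,0,0,0.15],
)

```text
clock: 24.15
eef_pos: [556.1, 340.5, 100.8]
tool_rot: [-3.134, -0.003, 2.095]
force: [-0.3, 0.4, -0.2]
width: 36.4
gripper_force: 0.0
```

```bash
python3 - <<'E'
from h import *
im,c=snap("g200");to(557.5,339.5,19,120)
for t in(0,110,140,170):top_blob(im,c,np.array([557.5,339.5,46]),12.5,t)
E
```

```text
t 24.2 pose [556.3 340.5 101.1] yaw 120.0 shift [-0.0017  0.0011  0.0821] wz 0.0 tilt [-0.17  0.42] F [ 0.5  0.4 -0.4] w 36.1
pred [315.8 221.2] exp diam px 32.8
 blob [317.5 218. ] wh [ 33  38 940] xy [557.3 342.4]
pred [315.8 221.2] exp diam px 32.8
 blob [317.7 214.2] wh [  34   46 1208] xy [555.9 345.1]
pred [315.8 221.2] exp diam px 32.8
 blob [317.5 218. ] wh [ 33  38 933] xy [557.3 342.4]
pred [315.8 221.2] exp diam px 32.8
 blob [318.7 204.9] wh [ 32  20 154] xy [552.8 351.9]
 blob [317.4 221.1] wh [ 30  29 685] xy [558.5 340.2]
```

carry_out(
  deltas=[0,0,0,-0.0017,0.002,0.02,0.15,0,0,0,0,0,0.025,0.15,0,0,0,0,0,0.02,0.15,0,0,0,0,0,0.01,0.15,0,0,0,0,0,0.006,0.15,0,0,0,0,0,0.0015,0.15,0,0,0,0,0,0,0.15],
)

```text
clock: 25.08
eef_pos: [559.1, 338.7, 19.4]
tool_rot: [-3.135, -0.002, 2.093]
force: [-0.1, -0.5, 0.8]
width: 36.6
gripper_force: 0.0
```

carry_out(
  deltas=[0,0,0,0.0013,0,0.0003,0.15,0,0,0,0,0,0,0.15,0,0,0,0,0,0,0.5,0,0,0,0,0,0,1,0,0,0,0,0,0,1,0,0,0,0,0,0,1,0,0,0,0,0,0,1],
)

```text
clock: 25.95
eef_pos: [558.1, 339.8, 19.2]
tool_rot: [-3.135, -0.003, 2.093]
force: [-1.0, -0.1, 5.5]
width: 24.2
gripper_force: 58.8
```

carry_out(
  deltas=[0,0,0,0,0,-0.004,1,0,0,0,0,0,-0.012,1,0,0,0,0,0,-0.025,1,0,0,0,0,0,-0.03,1,0,0,0,0,0,-0.01,1,0,0,-7.5,0,0,0,1,0,0,-7.5,0,0,0,1,0,0,0,0.0217,0.0018,0,1,0,0,0,0.0217,0.0018,0,1,0,0,0,0.0217,0.0018,0,1,0,0,0,0.0217,0.0018,0,1,0,0,0,0,0,0,1],
)

```text
clock: 27.45
eef_pos: [499.7, 409.5, 99.6]
tool_rot: [-3.135, -0.006, 2.36]
force: [1.3, -0.1, -1.4]
width: 24.5
gripper_force: 59.1
```

```bash
python3 - <<'E'
from h import *
im,c=snap("p200");to(502.2,406.3,27,135)
X=ctrl.read_state()["eef_pos"]+[0,0,27]
for t in(0,110,140):top_blob(im,c,X,12.5,t)
E
```

```text
t 27.5 pose [501.4 407.5  99.8] yaw 135.1 shift [-0.0017  0.0002  0.0728] wz 0.1 tilt [-0.24  0.38] F [ 0.1 -1.  -2.2] w 24.4
pred [312.7 283.3] exp diam px 52.2
 blob [295.9 255.8] wh [11 10 51] xy [485.7 412.2]
 blob [335.1 256.4] wh [11 13 60] xy [498.7 424.9]
 blob [315.2 279. ] wh [  50   45 1726] xy [500.6 409.9]
 blob [282.5 274. ] wh [ 2  9 18] xy [487.8 400.8]
pred [312.7 283.3] exp diam px 52.2
 blob [295.9 256. ] wh [11 11 52] xy [485.7 412.1]
 blob [335.1 256.4] wh [11 13 60] xy [498.7 424.9]
 blob [315.2 279. ] wh [  50   45 1734] xy [500.6 409.9]
 blob [282.5 274. ] wh [ 2  9 18] xy [487.8 400.8]
pred [312.7 283.3] exp diam px 52.2
 blob [295.4 255.8] wh [ 9 10 40] xy [485.5 412. ]
 blob [335.4 256.2] wh [ 9 11 48] xy [498.7 425.1]
 blob [315.1 279. ] wh [  49   43 1647] xy [500.6 409.9]
```

```bash
python3 - <<'E'
from h import *
im,c=snap("p200");to(502.2,406.3,27,135)
X=ctrl.read_state()["eef_pos"]+[0,0,27]
for t in(0,140):top_blob(im,c,X,12.5,t)
cv2.imwrite("pics/p200c.png",cv2.resize(im[130:330,180:460],(784,560)))
E
```

```text
t 27.55 pose [502.6 406.1 100. ] yaw 135.0 shift [0.0002 0.0003 0.073 ] wz -0.0 tilt [-0.18  0.37] F [ 0.9 -1.3 -1.4] w 24.5
pred [312.8 281.7] exp diam px 52.3
 blob [297.2 254.3] wh [14 12 75] xy [487.3 411.2]
 blob [333.7 254.9] wh [16 15 86] xy [499.4 423. ]
 blob [315.1 279.1] wh [  50   45 1724] xy [502.4 407.9]
 blob [282.5 274. ] wh [ 2  9 18] xy [489.5 398.8]
pred [312.8 281.7] exp diam px 52.3
 blob [296.7 254.3] wh [13 12 61] xy [487.1 411. ]
 blob [334.  254.7] wh [14 13 70] xy [499.4 423.2]
 blob [315.1 279. ] wh [  49   43 1651] xy [502.3 407.9]
```

carry_out(
  deltas=[0,0,0,-0.001,0,0.015,1,0,0,0,0,0,0.022,1,0,0,0,0,0,0.015,1,0,0,0,0,0,0.008,1,0,0,0,0,0,0.005,1,0,0,0,0,0,0,1,0,0,0,0,0,0,1],
)

```text
clock: 28.42
eef_pos: [503.0, 405.8, 35.5]
tool_rot: [-3.136, -0.004, 2.355]
force: [-0.3, -0.3, -1.7]
width: 24.5
gripper_force: 59.1
```

carry_out(
  deltas=[0,0,0,0,0,0.003,1,0,0,0,0,0,0.002,1,0,0,0,0,0,0.0015,1,0,0,0,0,0,0.0008,1],
)

```text
clock: 28.92
eef_pos: [502.5, 405.4, 27.4]
tool_rot: [-3.135, -0.004, 2.355]
force: [0.3, -0.6, -2.4]
width: 24.5
gripper_force: 59.1
```

carry_out(
  deltas=[0,0,0,0,0,0.0006,1,0,0,0,0,0,0.0004,1],
)

```text
clock: 29.18
eef_pos: [502.5, 405.5, 27.2]
tool_rot: [-3.135, -0.005, 2.355]
force: [-1.1, -0.9, 6.7]
width: 24.2
gripper_force: 59.4
```

Floor contact at 27.2, as expected. I'll release gently, rise and back off for a final look.

carry_out(
  deltas=[0,0,0,0,0,0,0.35,0,0,0,0,0,0,0.2,0,0,0,0,0,0,0.1,0,0,0,0,0,0,0.1,0,0,0,0,0,-0.01,0.1,0,0,0,0,0,-0.03,0.1,0,0,0,0,0,-0.04,0.1,0,0,0,0,0,-0.04,0,0,0,0,-0.02,-0.02,-0.03,0,0,0,0,-0.02,-0.02,0,0,0,0,0,0,0,0,0],
)

```text
clock: 30.55
eef_pos: [504.5, 346.4, 178.1]
tool_rot: [-3.136, -0.003, 2.351]
force: [0.7, 0.4, 0.4]
width: 42.6
gripper_force: 0.0
```

```bash
python3 - <<'E'
from h import *
im,c=snap("fin");to(502.2,406.3,27,135)
sc=ctrl.get_image("scene")[:,:,::-1]
a=cv2.resize(np.ascontiguousarray(im[90:290,190:450]),None,fx=2,fy=2,interpolation=2);b=cv2.resize(np.ascontiguousarray(sc[170:300,255:345]),None,fx=3,fy=3,interpolation=2)
o=np.zeros((400,790,3),np.uint8);o[:,:520]=a;o[:390,520:]=b;cv2.imwrite("pics/finc.png",o)
E
```

```text
t 30.6 pose [504.  348.5 177.6] yaw 134.8 shift [0.0416 0.0403 0.1506] wz -0.2 tilt [-0.25  0.32] F [0.5 0.4 0.2] w 43.0
```

View pics/finc.png

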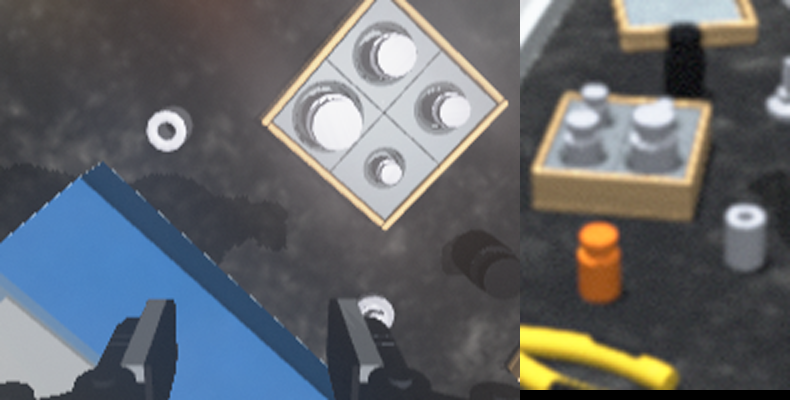

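All four weights stand in their pockets: 100 at (388,55), 200 at (333,122), 50 at (452,110) and 20 at (390,172). The bush at (167,130) and the foot at (376,312) are where they were. Handing in.

```bash
python3 -c "
from cell import ctrl
print(ctrl.finish_job())"
```

```text
the job is handed in; nothing more can be done
None
```

All four weights stand upright in their matching pockets, the levelling foot and spacer bush were left where they stood, and the job was handed in at about 31 s.

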